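# Vent a sealed storage tub and hold its lid up

### The arm

A 6-joint arm with a two-finger parallel gripper is mounted at the origin on the work surface. World frame = base frame: x ahead of the robot, y to its left, z up, the work surface at z = 0. Lengths are in m, angles in rad, forces in N, time in s.
With the tool pointing down it reaches from about 0.225 to 0.875 m from the base axis. Payload 3.4 kg.
Tool frame: the origin (TCP) lies on the mounting face of the last link; the fingertips stand 173 mm ahead of it and the grasp point (between the pads) lies 155 mm ahead of it; z points along the fingers, y is the line along which they close (so a half turn about z gives the same grasp; the last joint's range is limited). The gripper opens to 85 mm and grips with 20 to 120 N. Pads are 22 mm wide; open, the fingers measure 114 mm over their backs; the gripper's body (76 mm by 85 mm) begins 54 mm behind the grasp point. The pads swing forward as they close: fully open they stand 13 mm farther back than shut.
Start: joints at [1.114, 0.276, 1.505, -0, 1.361, -0.121], TCP at [0.189, 0.543, 0.405] pointing down, gripper open.
Joint ranges: [-2.89, 2.89], [-0.75, 2.08], [0.22, 2.7], [-1.18, 4.32], [0.11, 2.71], [-2.7, 2.7]. Speed limits (rad/s): [2.57, 2.57, 3.14, 3.14, 3.14, 3.14].

### API

Orientations are given as a unit quaternion [w, x, y, z].
In Python, from rig import manip gives the robot as it stands.
- The arm moves only by the tool carry_out, never from a script. Its arguments are lists of equal length, an entry for each row: "linear": the shift along the world's x, y, z each as a share of 500 mm, from -1 to 1, a list of three; "angular": the turn, a rotation vector about the world's x, y, z each as a share of 0.08 rad, from -1 to 1, a list of three; "hand": the opening, from 0 (shut) to 1 (fully open). In form: {"linear": [[x, y, z], ...], "angular": [[rx, ry, rz], ...], "hand": [hand, ...]}. A call has 1 to 8 rows; each row shifts and turns the commanded pose from where the row before left it; what a row does not reach is not made up. A row lasts 1/12 s, in which the tool goes at most 41.7 mm and 7.16 degrees, less where a joint would pass 70% of its speed; a pose out of reach is approached as far as the arm can. A call with a number of a shift or a turn outside -1 to 1 is refused whole. A call with a gripper value outside its range is refused whole. The fingers move at their own pace and stop on an object; "force" is the grip in N (left out, the last holds). Time passes only in rows, so rows that do not move let the fingers close. It gives the time, the measured TCP pose, the force, the opening and the grip force at its end, in the units of the state.
- manip.get_state(): the state, without advancing time (a new reading comes with each control period).
- manip.get_image(name): name is "scene" or "top" or "wrist"; returns the picture (480x640x3 uint8, red, green, blue); there is no depth.
- manip.camera_params(name): a dict with "fx", "fy", "cx", "cy" (pixels), "view" (4x4, takes a point from world to camera coordinates); the wrist camera has in their place "hand_eye" (4x4, takes a point from camera to tool coordinates, whose origin is the TCP and whose axes are the flange's). Camera axes: x right, y down, z forward; pixel columns grow to the right and rows downward; lengths in m; the calibration is good to about 2 mm. A picture is of the moment at which its call begins: read the wrist's pose just before it. camera_params takes no time and is no camera call.
- manip.sign_off(): hands the job in; it is judged then, once.
The state is a dict: "clock": time; "qpos": joint angles; "qd": joint speeds; "effort": joint torques, N m; "position": TCP position; "ee_rot": TCP orientation; "contact_force": force on the tool from outside, world axes, zero at the start; "moment": the same for the moment, N m; "width": finger opening in m; "gripper_force": force on a finger pad.
Only numpy, scipy, OpenCV 4.12 (cv2) and the standard library are available. Lean on these libraries where they do the work, as an engineer would, in place of code of your own. Each camera call takes 0.05 s, during which the arm holds its last target. There are 200 camera calls.

### The job

One of the two storage tubs on the bench has a vent plunger in its lid: with the lid still on, press that plunger down to its stop and keep it down for a second to let the vacuum out. Then take the lid by its bridge handle, lift it straight up about 10 cm clear of the tub and finish holding it there, level and steady above the tub, so that I can reach in underneath. The little tin standing on the lid rides along upright, and the tub and everything else on the bench stay where they are.

Things in the scene. Friction and masses are not known exactly. Their poses are not given: they have to be found in the camera images.
- tub: clear plastic storage tub with cartons in it, 176 x 126 mm, 100 mm tall, about 2 kg, standing loose on the bench; origin at the centre of its underside, x along its long side, z up. It may stand left or right, the plain tub on the other side
- lid: loose grey lid on the tub, about 0.3 kg: plate 180 (x) x 130 (y) x 6 mm, edge rim 6 mm higher, and a 10 mm deep plug below, 3 mm slack each side in the tub's mouth. Origin at the centre of the plate's underside, 100 mm above the tub's origin when seated; z up. Bridge handle over its centre along x, plunger centred at x = -65 mm, tin near x = +63 mm
- handle_mid (a point): centre of the handle's bar, 48 mm above the lid's origin; the bar runs along the lid's x, 72 mm long, 16 mm wide (y), 12 mm high, with 36 mm free below it; its end posts fill 26 to 36 mm from its middle. The axes are the lid's
- vent_plunger (a joint): travel of the spring plunger: 0 = up, 0.008 m = down at its stop. It springs back when let go; it takes 2 N to start and 6 N at the stop
- plunger_top (a point): centre of the top of the plunger's black round head, 24 mm across; 34 mm above the lid's origin when up, 8 mm lower when pressed home
- tin: small round metal tin, 38 mm across, 30 mm tall, 60 g, standing loose on the lid plate at the end away from the plunger; origin at the centre of its underside
- plain_tub: a tub of the same size and material as tub with the same lid and handle moulded on, but with no plunger and nothing standing on it; origin at the centre of its underside, axes as for tub; not to be opened
- jar: bystander: glass jar with a metal cap, 60 mm across, 85 mm tall; origin at the centre of its underside
- tape_measure: bystander: tape measure in a black case, about 66 x 36 x 60 mm; origin at the centre of its underside
- screwdriver: bystander: screwdriver lying along its x; origin on the table below its middle
- paint_can: bystander: metal can with a paper label, 100 mm across, 115 mm tall; origin at the centre of its underside
- flashlight: bystander: dark metal flashlight lying along its x, 150 mm long, 38 mm high; origin on the table below its middle
- tape_roll: bystander: roll of tape lying flat, 100 mm across, 48 mm high; origin at the centre of its underside
- clamp: bystander: bar clamp lying flat, 200 mm long, with two jaws, about 20 mm high; origin under the middle of its bar
Mind the look-alikes: they are no part of the job. What is shaped like the lid but yellow is not meant.

How it is judged:
On the way, in this order (a step that is already met when the one before it is completed fails the run):
1. the plunger is held down at its stop while the lid sits on the tub (value of joint vent_plunger above 0.0065 m and z of lid in the frame of tub below 0.108 m), for 0.5 s.
2. the lid is lifted clear above the tub, level, with the plunger up again (z of lid in the frame of tub above 0.17 m and angle between lid's own z axis and vertical below 0.12 rad and horizontal distance between lid and tub below 0.05 m and value of joint vent_plunger below 0.003 m), for 0.3 s.
At the end, for the whole second after the job is handed in: the fingers hold the lid 7 to 16 cm above its seat, within 50 mm of straight above the tub, within 7 degrees of level and still (under 30 mm/s, 0.2 rad/s), touching neither tub nor jar nor can, with the tin upright on the lid at its end away from the plunger and the plunger up (all of step 2 and z of lid in the frame of tub below 0.26 m and linear speed of lid below 0.03 m/s and angular speed of lid below 0.2 rad/s and contact force between the fingers and lid above 1 N and contact force between the fingers and tin below 0.5 N and contact force between lid and tub below 0.1 N and contact force between lid and plain_tub below 0.1 N and contact force between lid and jar below 0.1 N and contact force between lid and paint_can below 0.1 N and z of tin in the frame of lid between 0.002 and 0.014 m and x of tin in the frame of lid above 0.035 m and angle between tin's own z axis and vertical below 0.25 rad); the arm keeps its last pose, push and grip.
It fails at once if the tub is shifted more than 30 mm, or tipped (distance of tub from where it was at the start of the episode above 0.03 m or angle between tub's own z axis and vertical above 0.15 rad).
It fails at once if the lid is tipped more than 17 degrees (angle between lid's own z axis and vertical above 0.3 rad).
It fails at once if a bystander is shifted more than 30 mm (distance of any of plain_tub, jar, tape_measure, screwdriver, paint_can, flashlight, tape_roll, clamp from where it was at the start of the episode above 0.03 m).
It also fails if it takes over 40 s, if anything falls off the work surface, if the arm or the gripper's body presses on something with over 40 N, if the wrist force passes 120 N, or if a joint passes its speed limit or range.

## Working session

There is one attempt and no reset: what is moved stays moved. The work goes in short steps, Python scripts to look and compute and a tool call to move; the robot and the scene stay as the last step left them, time stands still between calls to the robot, and variables do not carry over. Pictures are saved under pics/ and viewed, at most 10 in all, crops included, and the job is handed in when it is done.

Besides the shell and the picture viewer there is one more tool, called after "Emit:" in YAML: its name, and indented under it one key for each argument. carry_out: Moves the arm, as the interface text tells. Its arguments: {"type":"object","properties":{"linear":{"type":"array"},"angular":{"type":"array"},"hand":{"type":"array"},"force":{"type":"number"}},"required":["linear","angular","hand"]}

```bash
mkdir -p pics; python3 - <<'E'
from rig import manip
import cv2,numpy as np
for n in("top","scene"):
    cv2.imwrite(f"pics/{n}0.png",cv2.cvtColor(manip.get_image(n),cv2.COLOR_RGB2BGR))
    p=manip.camera_params(n);print(n,{k:np.round(v,4).tolist() for k,v in p.items()})
s=manip.get_state();print(s)
print(manip.camera_params("wrist"))
E
```

```text
top {'fx': 610.9539, 'fy': 610.9539, 'cx': 328.4384, 'cy': 237.1494, 'view': [[0.0144, -0.9999, 0.0076, 0.0968], [-0.9889, -0.0154, -0.1476, 0.5442], [0.1477, -0.0054, -0.989, 1.6116], [0.0, 0.0, 0.0, 1.0]]}
scene {'fx': 550.1178, 'fy': 550.1178, 'cx': 313.9585, 'cy': 235.3756, 'view': [[0.6278, 0.7782, -0.0151, -0.4257], [0.4597, -0.3864, -0.7996, -0.1046], [-0.6281, 0.4951, -0.6003, 1.5668], [0.0, 0.0, 0.0, 1.0]]}
{'clock': 0.1, 'qpos': array([ 1.11399090e+00,  2.76508015e-01,  1.50604757e+00,  2.15916816e-06,
        1.36070869e+00, -1.21027128e-01]), 'qd': array([-7.80190314e-04, -5.18362257e-04, -1.53530948e-03, -4.50414566e-04,
        8.09098515e-04, -4.92452457e-05]), 'effort': array([ 2.67213354e-04, -4.17698622e+01, -2.46404260e+01, -3.66190861e-04,
        5.85827802e-03,  1.04150945e-05]), 'position': array([0.18939157, 0.5426932 , 0.40392316]), 'ee_rot': array([-2.39145348e-04,  1.67101714e-01,  9.85939308e-01, -8.00866977e-04]), 'contact_force': array([-0.35476833,  0.25512025,  0.01203453]), 'moment': array([-0.05073499, -0.01883946,  0.0236544 ]), 'gripper_force': 0.0, 'width': 0.08509756957392707}
{'fx': 383.8394995818777, 'fy': 383.8394995818777, 'cx': 322.5892866258788, 'cy': 245.91877087364935, 'hand_eye': array([[-7.26882134e-05, -9.52294835e-01, -3.05179525e-01,
         7.90535828e-02],
       [ 9.99999993e-01, -9.71944173e-05,  6.51076727e-05,
         2.84697161e-04],
       [-9.16634466e-05, -3.05179518e-01,  9.52294835e-01,
         3.11728728e-02],
       [ 0.00000000e+00,  0.00000000e+00,  0.00000000e+00,
         1.00000000e+00]])}
```

View pics/top0.png

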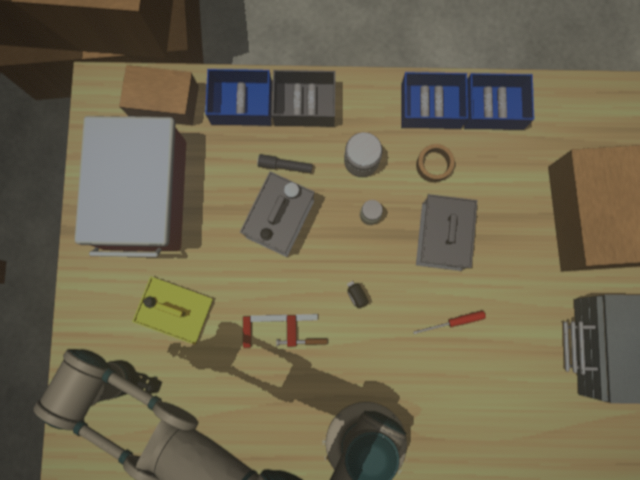

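View pics/scene0.png

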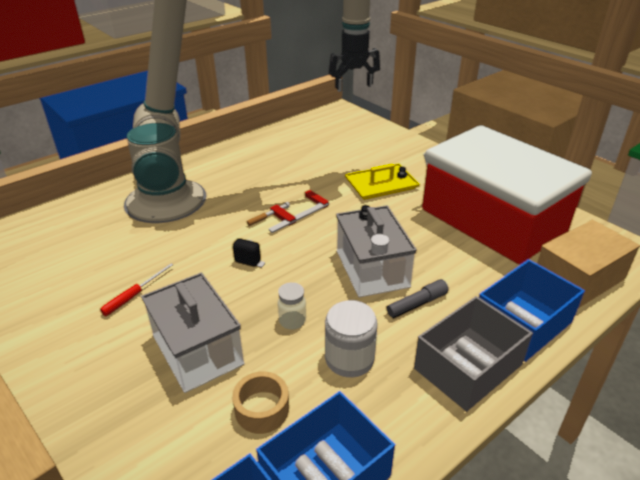

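Top view candidates: a grey lid with a black plunger at (266,234) and a tin at (291,189), centred near (279,212). The plain tub's lid is at (448,232) with neither. The yellow look-alike is at (173,310), lying on the bench. I choose the first and will check it in a close crop.

```bash
cat > h.py <<'E'
import numpy as np,cv2
from rig import manip
def ray(n,uv,z):
    p=manip.camera_params(n);V=np.array(p["view"]);R,t=V[:3,:3],V[:3,3]
    d=R.T@[(uv[0]-p["cx"])/p["fx"],(uv[1]-p["cy"])/p["fy"],1];c=-R.T@t
    return c+d*(z-c[2])/d[2]
def proj(n,X):
    p=manip.camera_params(n);V=np.array(p["view"]);q=V[:3,:3]@X+V[:3,3]
    return np.array([p["fx"]*q[0]/q[2]+p["cx"],p["fy"]*q[1]/q[2]+p["cy"]])
E
python3 - <<'E'
from h import *
im=cv2.imread("pics/top0.png")
x0,y0=230,160;c=im[y0:270,x0:330]
hsv=cv2.cvtColor(c,cv2.COLOR_BGR2HSV)
def cents(m,lo):
    n,l,s,ce=cv2.connectedComponentsWithStats(m.astype(np.uint8))
    return [(s[i,4],ce[i]+[x0,y0]) for i in range(1,n) if s[i,4]>lo]
S,Vv=hsv[...,1],hsv[...,2]
for nm,m,z in(("dark",Vv<45,.134),("bright",(S<60)&(Vv>125),.136)):
    for a,ce in cents(m,25):print(nm,a,ce.round(1),ray("top",ce,z).round(4))
g=((S<60)).astype(np.uint8);g=cv2.morphologyEx(g,cv2.MORPH_CLOSE,np.ones((7,7)))
cs,_=cv2.findContours(g,0,2);k=max(cs,key=cv2.contourArea)
r=cv2.minAreaRect(k);b=cv2.boxPoints(r)+[x0,y0];print(r,b.round(1).tolist());
P=np.array([ray("top",q,.112) for q in b]);print(P.round(4),P.mean(0),[np.linalg.norm(P[i]-P[i-1]) for i in range(4)])
cv2.imwrite("pics/c1.png",cv2.resize(c,None,fx=5,fy=5,interpolation=2))
E
```

```text
bright 145 [290.9 189. ] [0.6523 0.2039 0.136 ]
((49.761138916015625, 44.13663101196289), (63.880489349365234, 97.97101593017578), 14.22596263885498) [[236.8, 243.8], [260.8, 148.8], [322.8, 164.5], [298.7, 259.5]]
[[0.511  0.3414 0.112 ]
 [0.7649 0.2871 0.112 ]
 [0.7249 0.1231 0.112 ]
 [0.4728 0.181  0.112 ]] [0.61842437 0.23314899 0.112     ] [np.float64(0.16487599097868258), np.float64(0.2595652627065447), np.float64(0.16884056530236377), np.float64(0.2586953581189886)]
```

View pics/c1.png

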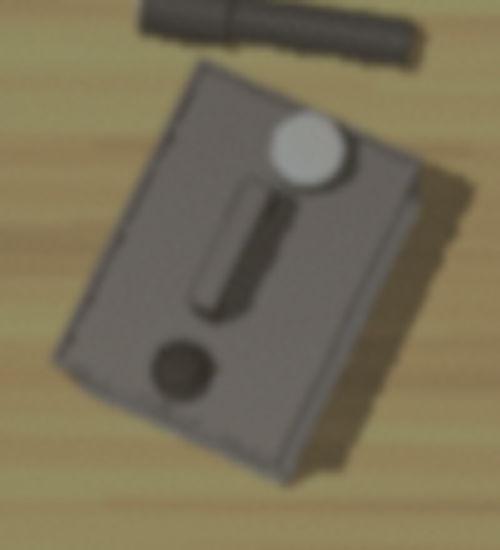

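The crop confirms the target: grey lid, black plunger head at (266.6,234), handle middle near (276.5,208.5), tin at (291,189). The flashlight lies just beyond the far edge.

```bash
python3 - <<'E'
from h import *
f=lambda a,z:ray("top",(np.array(a)+.5)/5-.5+[230,160],z)
pl=f((183,370),.134);t=f((308,149),.136)
C=np.array([f(q,.112) for q in((203,60),(420,158),(287,487),(55,360))])
ha,hb=f((256,180),.154),f((204,308),.154)
print("pl",pl,"tin",t);print(C.round(4),C.mean(0),[np.linalg.norm(C[i]-C[i-1]) for i in range(4)])
print("handle",ha,hb,(ha+hb)/2)
ax=(C[0]+C[1]-C[2]-C[3])[:2];print("ang corners",np.arctan2(ax[1],ax[0]),"handle",np.arctan2(*(ha-hb)[1::-1]),"pl->centre",np.arctan2(*(C.mean(0)-pl)[1::-1]),np.linalg.norm((C.mean(0)-pl)[:2]))
# scene view check
for n,X in(("pl",pl),("tin",t),("h",(ha+hb)/2)):print(n,proj("scene",X).round(1))
from scipy.spatial.transform import Rotation as R
q=manip.get_state()["ee_rot"];print(R.from_quat(q[[1,2,3,0]]).as_matrix().round(3))
E
```

```text
pl [0.53536607 0.26420091 0.134     ] tin [0.65111998 0.20311676 0.136     ]
[[0.7035 0.2607 0.112 ]
 [0.6528 0.1459 0.112 ]
 [0.4787 0.2111 0.112 ]
 [0.5429 0.3326 0.112 ]] [0.5944841  0.23759005 0.112     ] [np.float64(0.17592683189802513), np.float64(0.12552400518897722), np.float64(0.1858483444556333), np.float64(0.13740337013554083)]
handle [0.6304698  0.22808548 0.154     ] [0.5641025  0.25259405 0.154     ] [0.59728615 0.24033976 0.154     ]
ang corners -0.3890344609516778 handle -0.35375255343102907 pl->centre -0.4229629729652156 0.06483115724637459
pl [362.9 206.3]
tin [379.  238.9]
h [374.5 214.6]
[[-0.944  0.33  -0.001]
 [ 0.33   0.944 -0.001]
 [ 0.    -0.002 -1.   ]]
```

Emit:
carry_out:
  linear:
    - [0.03,-0.024,0]
    - [0.06,-0.048,0]
    - [0.06,-0.048,0]
    - [0.06,-0.048,0]
    - [0.06,-0.048,0]
    - [0.06,-0.048,0]
    - [0.06,-0.048,0]
    - [0.06,-0.048,0]
  angular:
    - [0,0,0]
    - [0,0,-0.3]
    - [0,0,-0.3]
    - [0,0,0]
    - [0,0,0]
    - [0,0,0]
    - [0,0,0]
    - [0,0,0]
  hand: [0,0,0,0,0,0,0,0]

```text
clock: 0.77
position: [0.4155, 0.3614, 0.4044]
ee_rot: [-0.0, 0.191, 0.982, -0.0]
contact_force: [0.5, 0.8, -0.6]
width: 0.0001
gripper_force: 0.0
```

Emit:
carry_out:
  linear:
    - [0.06,-0.048,0]
    - [0.06,-0.048,0]
    - [0.06,-0.048,0]
    - [0.03,-0.024,0]
    - [0,0,0]
    - [0,0,0]
  angular:
    - [0,0,0]
    - [0,0,0]
    - [0,0,0]
    - [0,0,0]
    - [0,0,0]
    - [0,0,0]
  hand: [0,0,0,0,0,0]

```text
clock: 1.27
position: [0.5201, 0.2781, 0.4039]
ee_rot: [-0.001, 0.192, 0.981, -0.0]
contact_force: [-0.7, 0.5, 0.2]
width: -0.0
gripper_force: 0.0
```

```bash
cat >> h.py <<'E'
from scipy.spatial.transform import Rotation as Ro
def wpose():
    s=manip.get_state();T=np.eye(4);T[:3,:3]=Ro.from_quat(s["ee_rot"][[1,2,3,0]]).as_matrix();T[:3,3]=s["position"];return T
def wray(T,uv,z):
    p=manip.camera_params("wrist");M=T@np.array(p["hand_eye"])
    d=M[:3,:3]@[(uv[0]-p["cx"])/p["fx"],(uv[1]-p["cy"])/p["fy"],1];c=M[:3,3]
    return c+d*(z-c[2])/d[2]
E
python3 - <<'E'
from h import *
T=wpose();im=manip.get_image("wrist");np.save("T1",T);print(T.round(4),manip.get_state()["width"],manip.get_state()["contact_force"])
cv2.imwrite("pics/w1.png",im[...,::-1])
E
```

```text
[[-9.263e-01  3.767e-01 -1.900e-03  5.201e-01]
 [ 3.767e-01  9.263e-01 -0.000e+00  2.781e-01]
 [ 1.800e-03 -8.000e-04 -1.000e+00  4.039e-01]
 [ 0.000e+00  0.000e+00  0.000e+00  1.000e+00]] -3.277483370320715e-05 [-0.16168939 -0.11993998 -0.45916348]
```

View pics/w1.png

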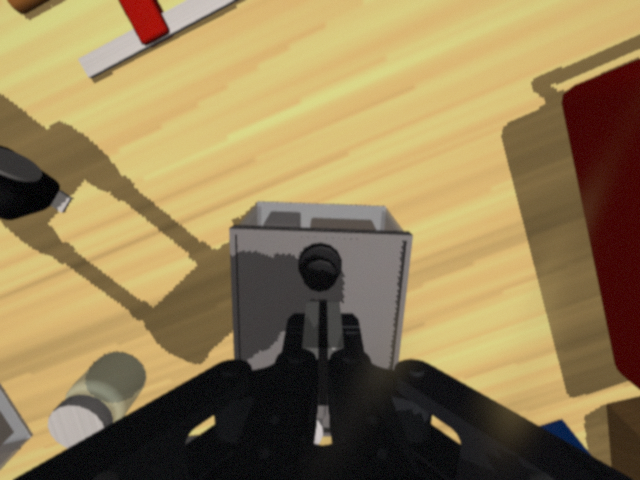

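The plunger head is at about (320,264), and the lid's near rim edge runs from (234,231) to (411,235). The shut fingers are in line with it and hide the handle.

```bash
python3 - <<'E'
from h import *
T=np.load("T1.npy")
print("pl",wray(T,(320,263),.134),wray(T,(320,267),.134))
a,b=wray(T,(233,230),.112),wray(T,(411,234),.112);m=(a+b)/2;d=b-a
yaw=np.arctan2(d[1],d[0])-np.pi/2
x=np.array([np.cos(yaw),np.sin(yaw),0])
print(a,b,np.linalg.norm(d),"lid yaw",yaw,"alt sign",np.arctan2(-d[1],-d[0])-np.pi/2);
for s in(1,):print("centre",m+x*.09,"pl",m+x*.025)
tip=T[:3,3]+T[:3,2]*.173;print("tip",tip)
im=cv2.imread("pics/w1.png",0);print(im[240:300:2,320],im[265,290:352:2])
E
```

```text
pl [0.52765099 0.27322084 0.134     ] [0.53027086 0.2721489  0.134     ]
[0.4891309  0.22262768 0.112     ] [0.5391089  0.33779364 0.112     ] 0.12554281754200078 lid yaw -0.40943951127164735 alt sign -3.5510321648614402
centre [0.59668087 0.24438209 0.112     ] pl [0.5370535  0.27025828 0.112     ]
tip [0.51975885 0.27808278 0.23089793]
[120  89  30  38  44  41  41  38  26  14  41  43  40  34  34  22  10  11
  13   8  11   5  13  16   2  15  51  61  62  56] [ 63  61  61  62  37  11  16   1   9  25  31  34  36  38  39  38  36  39
  43  44  43  30  20  26  31  43 106 124 124 125 124]
```

Emit:
carry_out:
  linear:
    - [0.014,-0.009,-0.03]
    - [0.014,-0.009,-0.04]
    - [0,0,-0.04]
    - [0,0,-0.03]
    - [0,0,-0.02]
    - [0,0,-0.01]
    - [0,0,0]
    - [0,0,0]
  angular:
    - [0,0,-0.15]
    - [0,0,0]
    - [0,0,0]
    - [0,0,0]
    - [0,0,0]
    - [0,0,0]
    - [0,0,0]
    - [0,0,0]
  hand: [0,0,0,0,0,0,0,0]

```text
clock: 1.98
position: [0.5332, 0.2705, 0.3203]
ee_rot: [0.0, 0.196, 0.981, 0.0]
contact_force: [-0.7, 0.9, -0.1]
width: -0.0001
gripper_force: 0.0
```

```bash
python3 - <<'E'
from h import *
T=wpose();im=manip.get_image("wrist");s=manip.get_state();print(T[:3,3],s["contact_force"],(T[:3,3]+T[:3,2]*.173))
im2=manip.get_image("scene")
a=cv2.resize(im[180:420,200:450],None,fx=1.6,fy=1.6);b=cv2.resize(im2[150:300,300:450],(384,384))
cv2.imwrite("pics/w2.png",np.hstack([a[:384],b])[...,::-1])
E
```

```text
[0.53323152 0.27054136 0.32030027] [ 0.35104323  0.14710695 -0.46063303] [0.53336046 0.27062038 0.14730034]
```

View pics/w2.png

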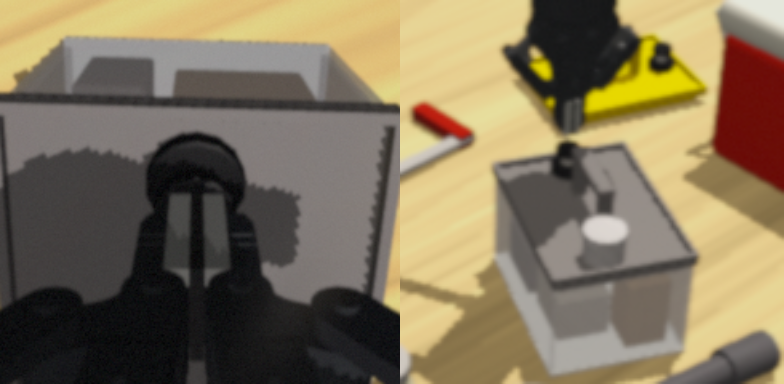

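The shut fingertips sit centred over the plunger head, with the tips about 13 mm above it.

Emit:
carry_out:
  linear:
    - [0,0,-0.01]
    - [0,0,-0.01]
    - [0,0,-0.008]
    - [0,0,-0.006]
    - [0,0,0]
  angular:
    - [0,0,0]
    - [0,0,0]
    - [0,0,0]
    - [0,0,0]
    - [0,0,0]
  hand: [0,0,0,0,0]

```text
clock: 2.5
position: [0.5336, 0.2699, 0.3026]
ee_rot: [0.0, 0.197, 0.98, 0.0]
contact_force: [-0.6, -0.1, 5.3]
width: -0.0001
gripper_force: 2.2
```

Emit:
carry_out:
  linear:
    - [0,0,-0.003]
    - [0,0,-0.003]
    - [0,0,0]
  angular:
    - [0,0,0]
    - [0,0,0]
    - [0,0,0]
  hand: [0,0,0]

```text
clock: 2.75
position: [0.5336, 0.2699, 0.3001]
ee_rot: [0.0, 0.197, 0.98, 0.0]
contact_force: [-0.3, 0.7, 5.4]
width: -0.0001
gripper_force: 2.8
```

Emit:
carry_out:
  linear:
    - [0,0,-0.002]
    - [0,0,-0.001]
    - [0,0,0]
  angular:
    - [0,0,0]
    - [0,0,0]
    - [0,0,0]
  hand: [0,0,0]

```text
clock: 3.0
position: [0.5335, 0.2699, 0.2994]
ee_rot: [0.0, 0.197, 0.98, 0.0]
contact_force: [-1.2, -0.7, 9.0]
width: 0.0002
gripper_force: 4.2
```

Emit:
carry_out:
  linear:
    - [0,0,-0.002]
    - [0,0,-0.001]
    - [0,0,0]
    - [0,0,0]
    - [0,0,0]
    - [0,0,0]
    - [0,0,0]
    - [0,0,0]
  angular:
    - [0,0,0]
    - [0,0,0]
    - [0,0,0]
    - [0,0,0]
    - [0,0,0]
    - [0,0,0]
    - [0,0,0]
    - [0,0,0]
  hand: [0,0,0,0,0,0,0,0]

```text
clock: 3.67
position: [0.5334, 0.2699, 0.2993]
ee_rot: [0.001, 0.197, 0.98, 0.001]
contact_force: [-3.1, -0.7, 14.3]
width: -0.0002
gripper_force: 7.5
```

Emit:
carry_out:
  linear:
    - [0,0,0]
    - [0,0,0]
    - [0,0,0]
    - [0,0,0]
    - [0,0,0]
    - [0,0,0]
    - [0,0,0]
    - [0,0,0]
  angular:
    - [0,0,0]
    - [0,0,0]
    - [0,0,0]
    - [0,0,0]
    - [0,0,0]
    - [0,0,0]
    - [0,0,0]
    - [0,0,0]
  hand: [0,0,0,0,0,0,0,0]

```text
clock: 4.33
position: [0.5334, 0.2699, 0.2993]
ee_rot: [0.001, 0.197, 0.98, 0.001]
contact_force: [-3.6, -0.6, 15.4]
width: -0.0
gripper_force: 7.5
```

Emit:
carry_out:
  linear:
    - [0,0,0.02]
    - [0,0,0.04]
    - [0,0,0.05]
    - [0,0,0.05]
    - [0.02,-0.01,0.05]
    - [0.04,-0.018,0.03]
    - [0.04,-0.018,0.01]
    - [0.024,-0.01,0]
  angular:
    - [0,0,0]
    - [0,0,0]
    - [0,0,0]
    - [0,0,0]
    - [0,0,0]
    - [0,0,0]
    - [0,0,0]
    - [0,0,0]
  hand: [0,0,0,0,0,1,1,1]

```text
clock: 5.0
position: [0.5973, 0.2411, 0.4233]
ee_rot: [0.002, 0.197, 0.98, 0.001]
contact_force: [0.4, 0.4, 0.4]
width: 0.036
gripper_force: 0.0
```

Emit:
carry_out:
  linear:
    - [0,0,0]
    - [0,0,0]
    - [0,0,0]
    - [0,0,0]
  angular:
    - [0,0,0]
    - [0,0,0]
    - [0,0,0]
    - [0,0,0]
  hand: [1,1,1,1]

```text
clock: 5.33
position: [0.5944, 0.2424, 0.4207]
ee_rot: [-0.001, 0.196, 0.981, -0.0]
contact_force: [-0.9, 0.1, 0.0]
width: 0.0835
gripper_force: 0.0
```

```bash
python3 - <<'E'
from h import *
T=wpose();im=manip.get_image("wrist");np.save("T3",T);print(T.round(4),manip.get_state()["width"])
cv2.imwrite("pics/w3.png",im[...,::-1])
E
```

```text
[[-9.230e-01  3.849e-01 -2.800e-03  5.944e-01]
 [ 3.849e-01  9.230e-01 -2.000e-04  2.424e-01]
 [ 2.500e-03 -1.300e-03 -1.000e+00  4.207e-01]
 [ 0.000e+00  0.000e+00  0.000e+00  1.000e+00]] 0.08519875649589632
```

View pics/w3.png

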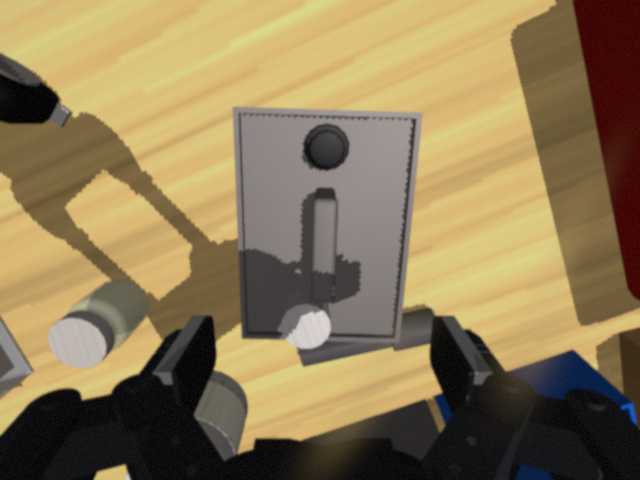

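The lid is fully visible, with corners at (234,108), (421,114), (400,342) and (243,338). The bar runs from (326,198) to about (323,298), the plunger is up at (327,147), and the tin top is at (311,329).

```bash
python3 - <<'E'
from h import *
T=np.load("T3.npy")
C=np.array([wray(T,q,.112) for q in((234,108),(421,114),(400,342),(243,338))])
print(C.round(4),C.mean(0).round(4),[np.linalg.norm(C[i]-C[i-1]).round(4) for i in range(4)])
a=(C[2]+C[3]-C[0]-C[1]);print("yaw",np.arctan2(a[1],a[0]))
p=wray(T,(326,198),.154);print("bar near end",p,wray(T,(325,248),.154),"far",wray(T,(323,298),.154))
print("pl",wray(T,(327,146),.134),"tin",wray(T,(311,329),.136))
print("tool y ang-90",np.arctan2(T[1,1],T[0,1])-np.pi/2)
yaw=-.40;x=np.array([np.cos(yaw),np.sin(yaw),0]);print("mid from near",p+.036*x)
g=T[:3,3]+T[:3,2]*.155;print("grasp pt",g)
E
```

```text
[[0.4885 0.221  0.112 ]
 [0.5412 0.3373 0.112 ]
 [0.704  0.2656 0.112 ]
 [0.6509 0.1478 0.112 ]] [0.5961 0.2429 0.112 ] [np.float64(0.1781), np.float64(0.1278), np.float64(0.1778), np.float64(0.1293)]
yaw -0.4192018362562401
bar near end [0.56249212 0.25786366 0.154     ] [0.59233465 0.24481171 0.154     ] far [0.62449953 0.23000929 0.154     ]
pl [0.53492035 0.2701318  0.134     ] tin [0.6523006  0.20873744 0.136     ]
tool y ang-90 -0.3950948342275742
mid from near [0.59565031 0.2438446  0.154     ]
grasp pt [0.59397799 0.24232581 0.26566926]
```

Emit:
carry_out:
  linear:
    - [0.004,0.002,-0.02]
    - [0,0,-0.04]
    - [0,0,-0.05]
    - [0,0,-0.05]
    - [0,0,-0.04]
    - [0,0,-0.024]
    - [0,0,-0.012]
    - [0,0,0]
  angular:
    - [0,0,-0.25]
    - [0,0,0]
    - [0,0,0]
    - [0,0,0]
    - [0,0,0]
    - [0,0,0]
    - [0,0,0]
    - [0,0,0]
  hand: [1,1,1,1,1,1,1,1]

```text
clock: 6.05
position: [0.5966, 0.243, 0.3016]
ee_rot: [-0.002, 0.206, 0.978, -0.001]
contact_force: [0.4, -1.0, -0.2]
width: 0.0852
gripper_force: 0.0
```

Emit:
carry_out:
  linear:
    - [0,0,0]
    - [0,0,0]
    - [0,0,0]
    - [0,0,0]
    - [0,0,0]
    - [0,0,0]
    - [0,0,0]
    - [0,0,0]
  angular:
    - [0,0,0]
    - [0,0,0]
    - [0,0,0]
    - [0,0,0]
    - [0,0,0]
    - [0,0,0]
    - [0,0,0]
    - [0,0,0]
  hand: [0.5,0.4,0.35,0.3,0.27,0.24,0.22,0.2]
  force: 20

```text
clock: 6.72
position: [0.5974, 0.2426, 0.3039]
ee_rot: [0.0, 0.206, 0.978, -0.0]
contact_force: [-0.9, -2.1, 0.2]
width: 0.0177
gripper_force: 0.8
```

Emit:
carry_out:
  linear:
    - [0,0,0]
    - [0,0,0]
    - [0,0,0]
    - [0,0,0]
    - [0,0,0]
    - [0,0,0]
  angular:
    - [0,0,0]
    - [0,0,0]
    - [0,0,0]
    - [0,0,0]
    - [0,0,0]
    - [0,0,0]
  hand: [0.15,0.1,0,0,0,0]
  force: 60

```text
clock: 7.22
position: [0.5974, 0.2426, 0.3041]
ee_rot: [0.0, 0.206, 0.978, -0.0]
contact_force: [-2.3, -2.5, 4.8]
width: 0.015
gripper_force: 59.5
```

Emit:
carry_out:
  linear:
    - [0,0,0.003]
    - [0,0,0.006]
    - [0,0,0.008]
    - [0,0,0.01]
    - [0,0,0.01]
    - [0,0,0.01]
    - [0,0,0.006]
    - [0,0,0.003]
  angular:
    - [0,0,0]
    - [0,0,0]
    - [0,0,0]
    - [0,0,0]
    - [0,0,0]
    - [0,0,0]
    - [0,0,0]
    - [0,0,0]
  hand: [0,0,0,0,0,0,0,0]

```text
clock: 7.88
position: [0.5977, 0.243, 0.3326]
ee_rot: [0.001, 0.206, 0.978, 0.0]
contact_force: [-0.2, 0.8, -3.0]
width: 0.0148
gripper_force: 58.5
```

```bash
python3 - <<'E'
from h import *
s=manip.get_state();print({k:np.round(s[k],4) for k in("position","contact_force","moment","width","gripper_force")})
im=manip.get_image("wrist");im2=manip.get_image("scene")
b=cv2.resize(im2[150:310,300:460],(480,480),interpolation=2);a=im[:,170:480]
cv2.imwrite("pics/w4.png",np.hstack([a,b])[...,::-1])
E
```

```text
{'position': array([0.5977, 0.243 , 0.3326]), 'contact_force': array([-0.2062,  0.8387, -2.9583]), 'moment': array([ 0.029 ,  0.0487, -0.0386]), 'width': np.float64(0.0148), 'gripper_force': np.float64(58.4874)}
```

View pics/w4.png

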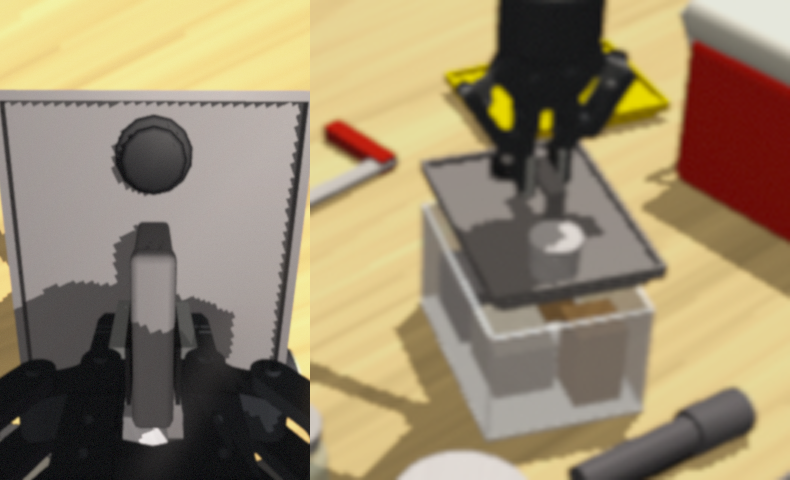

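The lid is held level, already clear of the tub's mouth by about 2 cm. The tin is upright and the plunger is up. I'll lift the remaining 75 mm.

Emit:
carry_out:
  linear:
    - [0,0,0.005]
    - [0,0,0.01]
    - [0,0,0.016]
    - [0,0,0.02]
    - [0,0,0.022]
    - [0,0,0.022]
    - [0,0,0.02]
    - [0,0,0.016]
  angular:
    - [0,0,0]
    - [0,0,0]
    - [0,0,0]
    - [0,0,0]
    - [0,0,0]
    - [0,0,0]
    - [0,0,0]
    - [0,0,0]
  hand: [0,0,0,0,0,0,0,0]

```text
clock: 8.65
position: [0.5976, 0.2429, 0.3993]
ee_rot: [0.001, 0.206, 0.978, 0.001]
contact_force: [0.1, -0.2, -4.0]
width: 0.0149
gripper_force: 58.5
```

Emit:
carry_out:
  linear:
    - [0,0,0.012]
    - [0,0,0.006]
    - [0,0,0.002]
    - [0,0,0]
    - [0,0,0]
    - [0,0,0]
    - [0,0,0]
    - [0,0,0]
  angular:
    - [0,0,0]
    - [0,0,0]
    - [0,0,0]
    - [0,0,0]
    - [0,0,0]
    - [0,0,0]
    - [0,0,0]
    - [0,0,0]
  hand: [0,0,0,0,0,0,0,0]

```text
clock: 9.32
position: [0.5975, 0.2429, 0.4068]
ee_rot: [-0.0, 0.206, 0.978, -0.0]
contact_force: [-0.2, 0.0, -2.9]
width: 0.0145
gripper_force: 58.6
```

```bash
python3 - <<'E'
from h import *
s=manip.get_state();print({k:np.round(s[k],4) for k in("position","contact_force","qd","width","gripper_force")})
im=manip.get_image("wrist");im2=manip.get_image("scene")
b=cv2.resize(im2[110:310,290:490],(480,480),interpolation=2);a=im[:,170:480]
cv2.imwrite("pics/w5.png",np.hstack([a,b])[...,::-1])
E
```

```text
{'position': array([0.5975, 0.2429, 0.4068]), 'contact_force': array([-0.1804,  0.0098, -2.8705]), 'qd': array([ 0.0008, -0.0028, -0.0037,  0.0017,  0.0002,  0.0001]), 'width': np.float64(0.0145), 'gripper_force': np.float64(58.5652)}
```

View pics/w5.png

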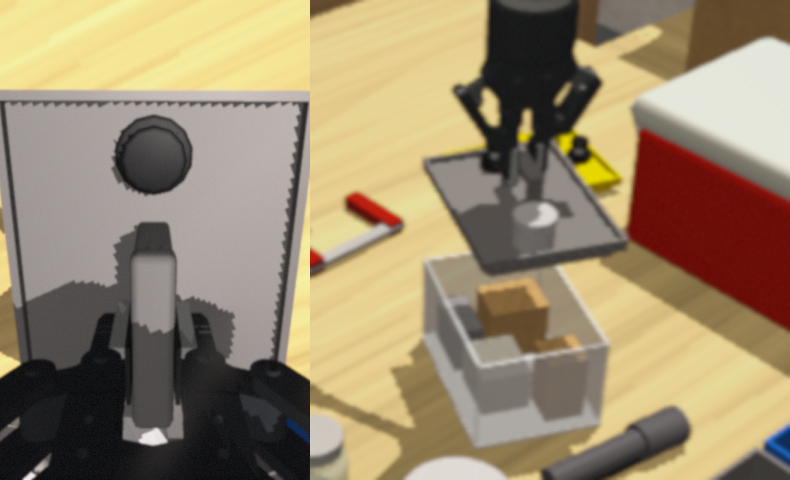

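The lid is held level and still about 10 cm above the tub. The tin is upright, the plunger is up, and the view through the wrist camera shows no slip since the last picture.

```bash
python3 -c "
from rig import manip
print(manip.sign_off())"
```

```text
the job is handed in; nothing more can be done
None
```

The vent plunger was held down at its stop for over a second. The lid is now held level and still about 10 cm above its tub with the tin upright, and the job is handed in; the hand-in gave no verdict.

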